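Hook the brake spring onto its anchor post

ROBOT

A 6-joint arm with a two-finger parallel gripper is mounted at the origin on a cart in front of the work surface, level with it; the furniture and walls round the work are solid. World frame = base frame: x ahead of the robot, y to its left, z up, the work surface at z = 0. Lengths are in m, angles in rad, forces in N, time in s.
With the tool pointing down it reaches from about 0.375 to 0.925 m from the base axis. Payload 5.7 kg.
Tool frame: the origin (TCP) lies midway between the tips of the shut fingers; the grasp point (between the pads) lies 19 mm behind it; z points along the fingers, x is the direction in which the jaws open and shut, and the axes are right-handed (so a half turn about z gives the same grasp; the last joint's range is limited). The gripper opens to 88 mm and grips with 3 to 60 N. Pads are 20 mm wide; open, the fingers measure 115 mm over their backs; the gripper's body (75 mm by 178 mm) begins 61 mm behind the grasp point.
Start: joints at [-1.3, 0.359, 1.51, -0, 1.272, -0.115], TCP at [0.226, -0.556, 0.223] pointing down, gripper open.
Joint ranges: [-2.97, 2.97], [-1.01, 2.36], [0.21, 2.38], [-0.96, 4.11], [0.2, 2.71], [-2.98, 2.98]. Speed limits (rad/s): [2.39, 2.39, 3.14, 3.14, 3.14, 3.14].

INTERFACE

Orientations are given as a unit quaternion [x, y, z, w].
In Python, from bench import move_ptp, servo_line, goto_joints, move_gripper, sleep, inverse_kinematics, capture, PlanningError, close_job, spot_in, silhouettes, current_clock, current_joint_pos, current_qvel, current_joint_torque, current_position, current_orientation, current_force, current_torque, current_finger_gap gives the robot as it stands. Calls block until the motion is done:
- move_ptp(position, orientation): joint-space move of the TCP to a pose.
- servo_line(position, orientation=None, rate=0.15, contact_N=None): straight line of the TCP; orientation=None keeps the orientation; rate is the mean speed in m/s. With contact_N (N) it stops when the force on the tool has changed by that much, and returns True; else False.
- goto_joints(angles): joint-space move.
- move_gripper(opening): finger opening in m; the grip force is fixed at half the most; returns when the fingers have stopped.
- sleep(seconds).
- inverse_kinematics(position, orientation): joint angles nearest the present ones, or None.
- capture(name): name is "scene" or "side" or "wrist"; returns a dict with "image" (480x640x3 uint8, blue, green, red), "range_z" (480x640 float32, m along the optical axis (not along the pixel's ray), 0 where there is no reading), "intrinsics" (3x3 intrinsics, pixels), "R" (3x3) and "t" (3): a world point X has camera coordinates R X + t. Camera axes: x right, y down, z forward; pixel columns grow to the right and rows downward; lengths in m; the calibration is good to about 2 mm. A picture is of the moment at which its call begins.
A pose or a line that the arm cannot do raises PlanningError and nothing moves.
- close_job(): hands the job in, once; it reports no verdict.
Trained networks look in the newest picture that a camera, given by its name, has taken for a name from the list of things; names that differ only in an ending like _2 or _b are one class to them, and where a whole thing is asked for, a point or a joint stands for the part that bears it (a point fixed in the world has none). Each returns a list of dicts, best first, with "conf" (0 to 1); they miss things now and then, are a little off and sometimes report something else, mostly with a low value. They report only what shows in the picture. A call takes as long as a camera call. They do not tell look-alikes from the thing itself.
- spot_in(camera, query): "xy" ([column, row] in pixels, amid what is visible of it).
- silhouettes(camera, query): "region" (480x640 bool, what is visible of it) and "xy" ([column, row] in pixels, amid what is visible of it).
Readings, each from a call of its own:
- current_clock(): time.
- current_joint_pos(): joint angles.
- current_qvel(): joint speeds.
- current_joint_torque(): joint torques, N m.
- current_position(): TCP position.
- current_orientation(): TCP orientation.
- current_force(): force on the tool from outside, world axes, zero at the start.
- current_torque(): the same for the moment, N m.
- current_finger_gap(): finger opening in m.
Only numpy, scipy, OpenCV 4.12 (cv2) and the standard library are available. Lean on these libraries where they do the work, as an engineer would, in place of code of your own. Each camera call takes 0.05 s, during which the arm holds its last target.

TASK

The return spring of the small spindle brake has come off: take the spring puller from its rack and, with its notched blade on the pull stud, stretch the spring out past the anchor post and ease it back so that its hook catches round the post and the spring holds the brake lever home against the drum. Then hang the puller back in its rack the way it hung, upright on its collar. Do not touch the hook end of the spring with the fingers, and leave the tin, the charcoal block and the pliers where they are.

Things in the scene. Friction and masses are not known exactly. Their poses are not given: they have to be found in the camera images.
- brake_base: Grey base plate of the spindle brake, fixed, 210 (x) x 155 (y -70 to +85) x 10 mm; origin on the bench under the anchor line. Its x axis is the anchor line, from the lever's spring pin through the post, the way the spring is pulled. It carries the drum (43 mm wide, 32 mm high over the plate, at x -54, y -42), lever, spring and post.
- post_axis (a point): Point on the axis of the fixed steel anchor post, 20 mm above the bench, at the height of the spring wire. The post is 8 mm thick, with a 13 mm head from 28 to 32 mm above the bench. It stands 108.5 mm from the spring pin when the lever is home.
- spring_pin (a point): Axis of the pin on the brake lever that holds the inner end of the spring; the spring swings about it in the level plane only. Once the spring is pulled the lever goes home and the pin stands at x -77 mm, y 0 in the base's frame (up to 8 mm further along +x than slack).
- brake_lever (a joint): Angle of the brake lever: 0 slack, 0.13 rad home with its pad on the drum. It moves freely with little friction; the hooked spring holds it home.
- spring_swing (a joint): Swing of the spring about the pin relative to the lever, anticlockwise from above positive, -0.65 to 0.35. At -0.37 with the lever home (-0.50 slack) the spring lies along the base's x axis; it starts off to the +y side of the post. Very little friction.
- spring_stretch (a joint): Stretch of the spring from its free length, 0 to 0.055 m; the pull is 0.8 N plus 120 N per m (3.2 N at 20 mm, 5.8 N at 42 mm). Free length, pin to hook_centre, is 85 mm. Hooked on the post it reads about 0.020. To pass the hook's tip round the outside of the post it must exceed about 0.036 with the lever home.
- spring_hook: Outer end: level J hook of 4 mm wire, 20 mm above the bench, then a flat tab and upright pull stud. x points along the spring away from the pin; origin 85 mm short of hook_centre. The wire runs on the +y side, round the outer end and back on the -y side to a flared tip 8 mm short of hook_centre; the mouth faces the pin. The hook comes from the +y side; wire and coils can not pass the post.
- hook_centre (a point): Centre of the hook's half-round (inner radius 7.5 mm), at wire height. Hooked, it lies about 3.5 mm from the post's axis, on the pin's side.
- pull_stud (a point): Point on the axis of the pull stud, 35 mm above the bench. The upright stud is 6 mm thick and stands 30 mm beyond hook_centre on the spring's line, its top 50 mm above the bench; the tab below it ends at 21.5 mm, so a blade lowered beside it should stop 24 to 30 mm above the bench.
- spring_puller: Loose spring puller, about 0.12 kg, upright in its rack. Origin at the centre of its wooden handle, 18 x 18 x 60 mm (z up); below it a steel collar 34 x 34 x 4 mm, then a steel blade 50 mm long, a U channel 18 mm wide (y), x -7 to +6 mm. It opens to its +x: the notch is 12 mm wide and 9 mm deep and takes the stud; with the stud on the notch's floor the stud's axis is at x = 0.
- puller_notch (a point): Lower end of the puller's blade, on the handle's axis, 84 mm below the handle's centre: where the stud's axis lies when it bears on the floor of the notch.
- puller_rack: Dark wooden rack, fixed, 64 x 60 mm and 66 mm high, origin under its seat. Upright slot 20 mm wide along x, open at the top and the front (-x), ending 14 mm behind the seat. The puller hangs with the blade in the slot and its collar on the two cheeks; as found, its x axis points to the rack's -y.
- rack_seat (a point): Centre of the rack's seat, at the top of its cheeks, 66 mm above the bench; the axis of the hung puller goes through it, and the handle's centre then lies 34 mm above it.
- round_tin: Bystander: round tin, 39 mm across and 13 mm high, origin under its centre.
- charcoal_block: Bystander: dark charcoal block 35 x 47 x 35 mm, origin under its centre.
- pliers_a: Bystander: flat nose pliers lying flat, 126 mm long, origin under the middle.
Not all that is in view belongs to the job. Leave any red or turquoise look-alike of the spring_puller alone.

How it is judged:
On the way, in this order (a step that is already met when the one before it is completed fails the run):
1. the puller, on the pull stud, stretches the spring by more than 32 mm (value of joint spring_stretch above 0.032 m and contact force between spring_puller and spring_hook above 1 N), for 0.1 s.
2. the hook is round the post (horizontal distance between hook_centre and post_axis below 0.008 m and value of joint spring_stretch between 0.012 and 0.027 m), for 0.2 s.
At the end, for the whole second after the job is handed in: Hook round the post (hook_centre within 8 mm of its axis, spring stretched 12 to 27 mm), lever home (over 0.115 rad), puller hanging still in the rack: within 12 mm of the seat, handle centre 96 to 104 mm up, upright within 0.1 rad, its x along the rack's y within 0.45 rad, either way (all of step 2 and value of joint brake_lever above 0.115 rad and horizontal distance between spring_puller and rack_seat below 0.012 m and height (world z) of spring_puller between 0.096 and 0.104 m and angle between spring_puller's own z axis and vertical below 0.1 rad and linear speed of spring_puller below 0.02 m/s and angle between the x axis of spring_puller and the y axis of puller_rack, either way round below 0.45 rad); the robot touches nothing.
It fails at once if the fingers touch the hook end of the spring (contact force between the fingers and spring_hook above 1 N).
It fails at once if the tin is moved by more than 20 mm (distance of round_tin from where it was at the start of the episode above 0.02 m).
It fails at once if the charcoal block is moved by more than 20 mm (distance of charcoal_block from where it was at the start of the episode above 0.02 m).
It fails at once if the pair of pliers is moved by more than 20 mm (distance of pliers_a from where it was at the start of the episode above 0.02 m).
It also fails if it takes over 56 s, if anything falls off the work surface, if the arm or the gripper's body presses on something with over 40 N, if the wrist force passes 120 N, or if a joint passes its speed limit or range.

## Working session

There is one attempt and no reset: what is moved stays moved. The work goes in short steps, each a Python script; the robot and the scene stay as the last script left them, time stands still between calls to the robot, and variables do not carry over. Pictures are saved under pics/ and viewed, and the job is handed in when it is done.

```bash
ls; mkdir -p pics
python3 - <<'E'
from bench import *
import cv2
for n in ["scene","side","wrist"]:
    c=capture(n); cv2.imwrite(f"pics/{n}0.png",c["image"]); print(n,c["intrinsics"].tolist(),c["R"].tolist(),c["t"].tolist())
print(current_clock())
E
```

```text
pics
scene [[451.00793334583085, 0.0, 320.0372455449369], [0.0, 451.00793334583085, 234.94146576706555], [0.0, 0.0, 1.0]] [[-0.8225041762188439, -0.5686222551476897, -0.012474415950924187], [-0.3566755201405268, 0.5327620054805461, -0.7674289666469667], [0.44302308453967226, -0.6267642112206968, -0.6410126130567572]] [0.4919388596735308, 0.08732519290445, 0.8708077532251843]
side [[520.0620660520518, 0.0, 329.5075676652328], [0.0, 520.0620660520518, 226.10348270915355], [0.0, 0.0, 1.0]] [[-0.8469486908260583, -0.531566858392152, 0.010704679683362762], [-0.29200177167152197, 0.44823402926822264, -0.8448794117190135], [0.4443116929011864, -0.718695297094027, -0.5348496886847838]] [0.4758374430169888, 0.08159050769815916, 0.9281339303692365]
wrist [[392.98882250041066, 0.0, 319.27604966732304], [0.0, 392.98882250041066, 243.2433189870582], [0.0, 0.0, 1.0]] [[0.3768481371702523, -0.926273083294035, -0.0019122437800152415], [-0.8847801812975383, -0.3605764667678001, 0.29520948900119487], [-0.2741341137005896, -0.10955723060671531, -0.9554306363768019]] [-0.600339776967669, -0.03625786856367198, 0.39198084655468657]
0.15
```

View pics/scene0.png

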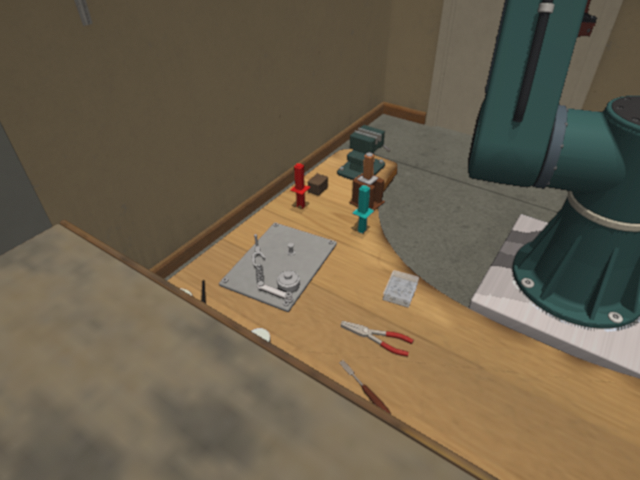

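View pics/side0.png

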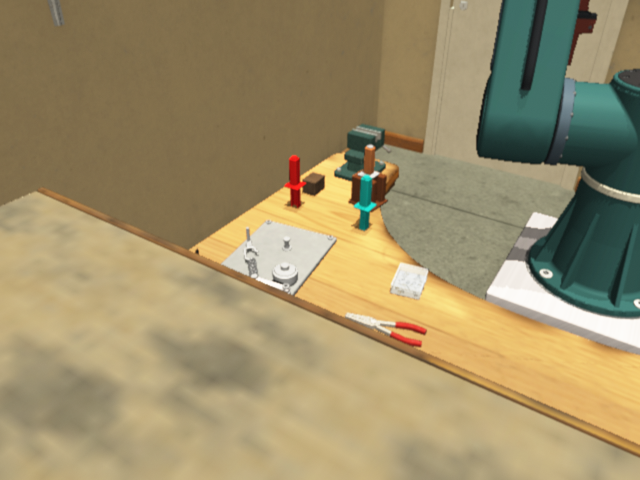

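View pics/wrist0.png

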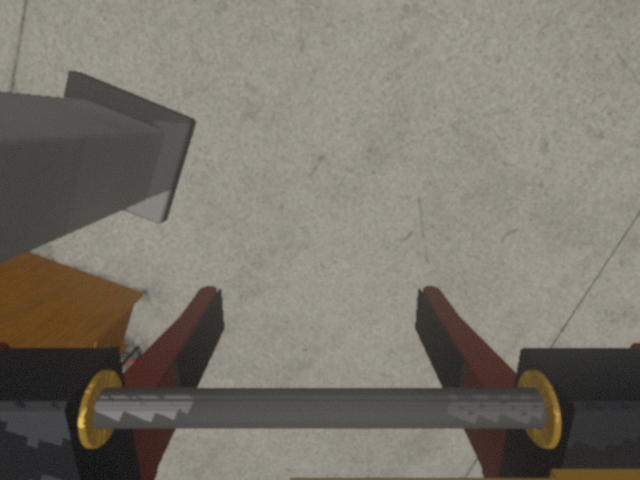

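The scene view shows three tool candidates: red at (300,185), turquoise at (364,210) and a brown wooden handle in the dark rack at (369,165). The description fits the wooden one in the rack. The brake plate is at (280,265), with the post at (291,248) and the spring at (258,262).

```bash
cat > h.py <<'E'
from bench import *
import cv2, numpy as np
from scipy.spatial.transform import Rotation as Ro
def world(c,u,v,z=None):
    K,R,t=c["intrinsics"],c["R"],c["t"]
    ray=np.array([(u-K[0,2])/K[0,0],(v-K[1,2])/K[1,1],1.0])
    o=-R.T@t; d=R.T@ray
    if z is None:
        D=c["range_z"][int(round(v)),int(round(u))]
        return o+d*D
    return o+d*(z-o[2])/d[2]
def proj(c,X):
    p=c["intrinsics"]@(c["R"]@np.asarray(X,float)+c["t"]); return p[:2]/p[2]
def cloud(c,m=None):
    v,u=np.nonzero((c["range_z"]>0)&(m if m is not None else True))
    K=c["intrinsics"];D=c["range_z"][v,u]
    P=np.stack([(u-K[0,2])/K[0,0]*D,(v-K[1,2])/K[1,1]*D,D],1)
    return (P-c["t"])@c["R"],u,v
def crop(c,x0,y0,x1,y1,f,name):
    cv2.imwrite("pics/"+name,cv2.resize(c["image"][y0:y1,x0:x1],None,fx=f,fy=f,interpolation=cv2.INTER_CUBIC))
def downq(yaw):  # tool z down, tool x at yaw
    return Ro.from_matrix(np.array([[np.cos(yaw),np.sin(yaw),0],[np.sin(yaw),-np.cos(yaw),0],[0,0,-1]])).as_quat()
E
python3 - <<'E'
from h import *
c=capture("scene")
crop(c,210,130,410,310,4,"crop1.png")
print(Ro.from_quat(current_orientation()).as_matrix().round(3))
for q in ["brake_base","post_axis","spring_pin","spring_hook","pull_stud","spring_puller","puller_rack","rack_seat","round_tin","charcoal_block","pliers_a","hook_centre"]:
    for r in silhouettes("scene",q)[:4]:
        P,u,v=cloud(c,r["region"])
        print(q,round(r["conf"],2),np.round(r["xy"]),len(P), np.median(P,0).round(3) if len(P) else "", P.min(0).round(3) if len(P) else "",P.max(0).round(3) if len(P) else "")
E
```

```text
[[ 0.376 -0.926 -0.   ]
 [-0.926 -0.376  0.001]
 [-0.001 -0.    -1.   ]]
brake_base 0.6 [278. 266.] 5735 [0.492 0.298 0.011] [ 0.408  0.159 -0.002] [0.597 0.397 0.046]
post_axis 0.63 [287. 248.] 88 [0.495 0.251 0.015] [0.487 0.224 0.009] [0.521 0.258 0.035]
spring_pin 0.69 [266. 286.] 369 [0.476 0.357 0.024] [0.415 0.285 0.009] [0.558 0.371 0.03 ]
spring_pin 0.54 [374. 194.] 577 [0.441 0.018 0.039] [ 0.411 -1.196 -0.903] [0.991 0.092 0.114]
spring_hook 0.74 [373. 192.] 623 [0.441 0.019 0.038] [ 0.411 -1.196 -0.903] [0.991 0.092 0.114]
spring_hook 0.57 [257. 249.] 76 [0.557 0.286 0.023] [0.529 0.28  0.011] [0.565 0.327 0.049]
pull_stud 0.59 [255. 249.] 88 [0.556 0.286 0.023] [0.527 0.279 0.011] [0.565 0.327 0.051]
spring_puller 0.87 [361. 207.] 507 [0.414 0.105 0.062] [ 0.4    0.031 -0.001] [0.456 0.117 0.118]
spring_puller 0.83 [300. 184.] 432 [0.577 0.106 0.061] [ 0.564  0.018 -0.   ] [0.631 0.119 0.118]
spring_puller 0.75 [371. 171.] 371 [0.459 0.008 0.091] [ 0.445 -0.148  0.008] [0.532 0.022 0.134]
puller_rack 0.83 [371. 192.] 573 [0.441 0.018 0.04 ] [ 0.41  -0.02   0.003] [0.495 0.094 0.114]
puller_rack 0.31 [256. 249.] 55 [0.557 0.285 0.023] [0.543 0.279 0.011] [0.565 0.3   0.044]
rack_seat 0.64 [371. 192.] 674 [0.442 0.018 0.042] [ 0.41  -1.205 -0.905] [0.996 0.107 0.118]
rack_seat 0.55 [319. 184.] 338 [0.58  0.032 0.03 ] [ 0.57  -0.003  0.003] [0.606 0.048 0.038]
charcoal_block 0.58 [318. 183.] 283 [0.582 0.034 0.031] [0.57  0.003 0.005] [0.604 0.048 0.038]
pliers_a 0.66 [380. 335.] 772 [0.241 0.34  0.008] [ 0.188  0.303 -0.002] [0.313 0.349 0.013]
hook_centre 0.67 [255. 252.] 114 [0.552 0.291 0.023] [0.525 0.279 0.011] [0.565 0.328 0.051]
hook_centre 0.57 [266. 286.] 387 [0.471 0.356 0.024] [0.415 0.281 0.01 ] [0.562 0.371 0.046]
```

View pics/crop1.png

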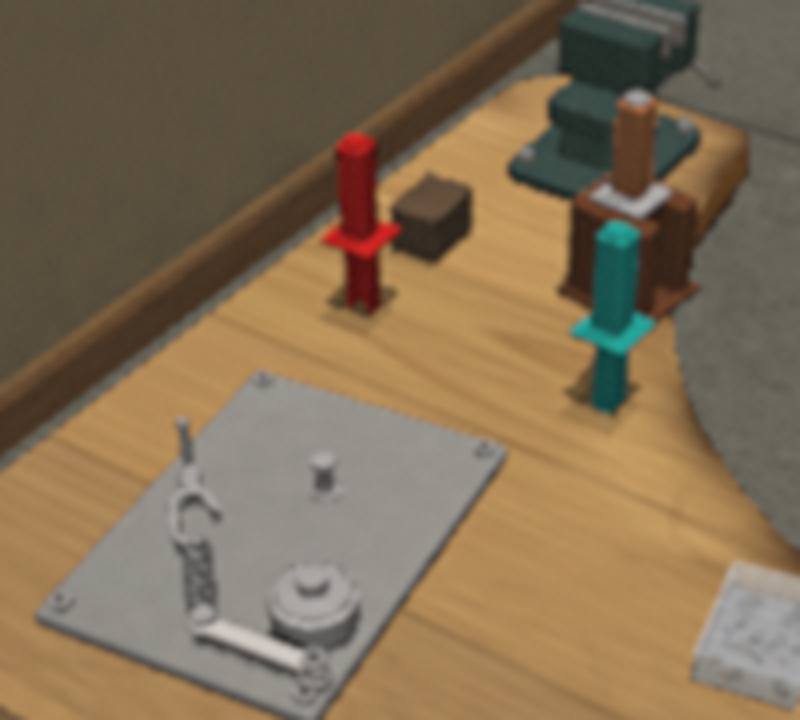

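The crop confirms the wooden puller hanging in the dark rack at crop (635,145), so I choose that one. The plate, spring, stud (crop 183,430) and post (322,470) are clear. Next I'll move the wrist camera over both.

Run:
```python
from h import *
c=capture("scene")
R=Ro.from_quat(current_orientation()).as_matrix()
w=capture("wrist"); cp=-w["R"].T@w["t"]
print("cam in tool",R.T@(cp-current_position()), "axes in tool", (R.T@w["R"].T).round(2).tolist())
for n,u,v,z in [("post",290.5,246,.032),("pin",261,286,.025),("stud",255.5,236,.05),("drum",288,276,.042),("handletop",369.5,154,.130),("viseA",382,130,.1),("vise base",338,173,0),("c1",275,224.5,.01),("c2",334.5,241,.01),("c3",220.5,284,.01)]:
    print(n,world(c,u,v,z).round(4),world(c,u,v).round(4))
P,u,v=cloud(c)
for z0 in (.0,.05,.1):
  m=(P[:,0]>.3)&(P[:,0]<.75)&(P[:,1]<-.03)&(P[:,1]>-.3)&(P[:,2]>z0+.005)&(P[:,2]<z0+.05)
  print(z0,P[m].min(0),P[m].max(0))
for y in (0.28,0.0):
  p=[0.5 if y else .47,y,0.30]
  for yaw in np.arange(-3,3.1,.5):
    q=inverse_kinematics(p,downq(yaw)); print(y,yaw,None if q is None else np.round(q,2))
```

```text
cam in tool [ 0.0013838  -0.08137388 -0.1621318 ] axes in tool [[1.0, 0.0, -0.0], [-0.0, 0.96, 0.3], [0.0, -0.3, 0.96]]
post [0.4939 0.2547 0.032 ] [0.4951 0.2533 0.0304]
pin [0.476  0.3682 0.025 ] [0.4763 0.368  0.0246]
stud [0.5577 0.2855 0.05  ] [0.5582 0.2851 0.0495]
drum [0.4393 0.3325 0.042 ] [0.4391 0.3328 0.0423]
handletop [ 0.4641 -0.0006  0.13  ] [0.4612 0.0048 0.1335]
viseA [ 0.5228 -0.1698  0.1   ] [ 0.5226 -0.1696  0.1002]
vise base [ 0.5908 -0.072   0.    ] [ 0.5827 -0.0591  0.0095]
c1 [0.5828 0.1973 0.01  ] [0.5797 0.2007 0.0136]
c2 [0.4426 0.1709 0.01  ] [0.441  0.1733 0.0125]
c3 [0.5543 0.3973 0.01  ] [0.5565 0.3956 0.0072]
0.0 [ 0.50130651 -0.19515918  0.00505403] [ 0.59218334 -0.05763612  0.04992799]
0.05 [ 0.51385866 -0.17784535  0.05500711] [ 0.5809742  -0.0769271   0.09998006]Traceback (most recent call last):
  File "<stdin>", line 11, in <module>
    return umr_minimum(a, axis, None, out, keepdims, initial, where)
ValueError: zero-size array to reduction operation minimum which has no identity
```

Run:
```python
from h import *
c=capture("scene")
P,u,v=cloud(c)
m=(P[:,0]>.3)&(P[:,0]<.75)&(P[:,1]<-.03)&(P[:,1]>-.3)&(P[:,2]>.01)
print(P[m].max(0))
for y in (0.28,0.0):
  p=[0.5 if y else .47,y,0.30]
  for yaw in np.arange(-3,3.1,.5):
    q=inverse_kinematics(p,downq(yaw)); print(y,yaw,None if q is None else np.round(q,2))
```

```text
[ 0.59316198 -0.05963667  0.10200209]
0.28 -3.0 [ 0.39  0.26  1.46 -0.    1.42 -2.89]
0.28 -2.5 [ 0.39  0.26  1.46 -0.    1.42  2.89]
0.28 -2.0 [ 0.39  0.26  1.46 -0.    1.42  2.39]
0.28 -1.5 [ 0.39  0.26  1.46 -0.    1.42  1.89]
0.28 -1.0 [ 0.39  0.26  1.46 -0.    1.42  1.39]
0.28 -0.5 [ 0.39  0.26  1.46 -0.    1.42  0.89]
0.28 0.0 [ 0.39  0.26  1.46 -0.    1.42  0.39]
0.28 0.5 [ 0.39  0.26  1.46 -0.    1.42 -0.11]
0.28 1.0 [ 0.39  0.26  1.46 -0.    1.42 -0.61]
0.28 1.5 [ 0.39  0.26  1.46 -0.    1.42 -1.11]
0.28 2.0 [ 0.39  0.26  1.46 -0.    1.42 -1.61]
0.28 2.5 [ 0.39  0.26  1.46 -0.    1.42 -2.11]
0.28 3.0 [ 0.39  0.26  1.46 -0.    1.42 -2.61]
0.0 -3.0 [-0.15  0.1   1.66 -0.    1.38  2.85]
0.0 -2.5 [-0.15  0.1   1.66 -0.    1.38  2.35]
0.0 -2.0 [-0.15  0.1   1.66 -0.    1.38  1.85]
0.0 -1.5 [-0.15  0.1   1.66 -0.    1.38  1.35]
0.0 -1.0 [-0.15  0.1   1.66 -0.    1.38  0.85]
0.0 -0.5 [-0.15  0.1   1.66 -0.    1.38  0.35]
0.0 0.0 [-0.15  0.1   1.66 -0.    1.38 -0.15]
0.0 0.5 [-0.15  0.1   1.66 -0.    1.38 -0.65]
0.0 1.0 [-0.15  0.1   1.66 -0.    1.38 -1.15]
0.0 1.5 [-0.15  0.1   1.66 -0.    1.38 -1.65]
0.0 2.0 [-0.15  0.1   1.66 -0.    1.38 -2.15]
0.0 2.5 [-0.15  0.1   1.66 -0.    1.38 -2.65]
0.0 3.0 None
```

Run:
```python
from h import *
move_ptp([0.42,0.0,0.26],downq(1.5))
c=capture("wrist"); cv2.imwrite("pics/w1.png",c["image"]); np.savez("w1.npz",**c)
for q in ["spring_puller","puller_rack"]:
    for r in silhouettes("wrist",q): print(q,round(r["conf"],2),np.round(r["xy"]))
move_ptp([0.44,0.28,0.26],downq(1.7))
c=capture("wrist"); cv2.imwrite("pics/w2.png",c["image"]); np.savez("w2.npz",**c)
for q in ["brake_base","post_axis","spring_pin","hook_centre","pull_stud"]:
    for r in silhouettes("wrist",q): print(q,round(r["conf"],2),np.round(r["xy"]))
print(current_clock())
```

```text
spring_puller 0.94 [429. 207.]
spring_puller 0.74 [329. 265.]
spring_puller 0.62 [322. 234.]
puller_rack 0.76 [320. 233.]
puller_rack 0.43 [611. 291.]
brake_base 0.91 [316. 250.]
brake_base 0.75 [404.  42.]
post_axis 0.5 [ 52. 188.]
post_axis 0.48 [285. 251.]
spring_pin 0.86 [378. 261.]
spring_pin 0.23 [315. 252.]
hook_centre 0.58 [321. 299.]
pull_stud 0.87 [324. 302.]
4.6
```

View pics/w1.png

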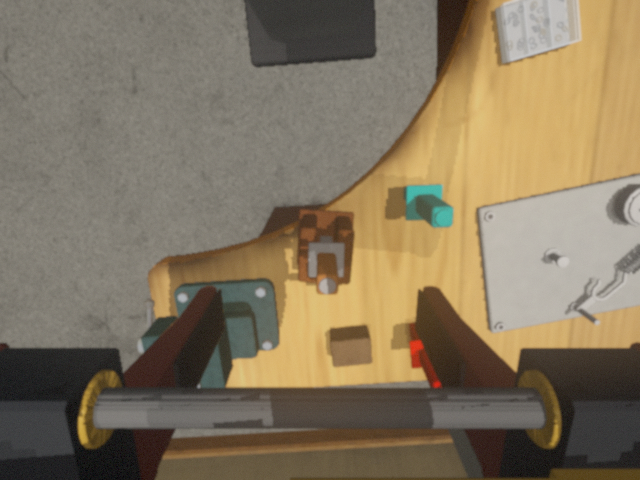

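View pics/w2.png

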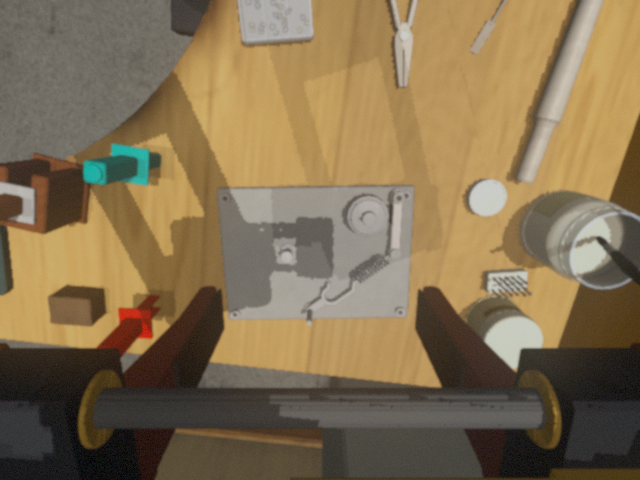

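w1 shows the puller at (326,265) in its rack at (325,245). The rack's open front faces the robot, with the red and turquoise look-alikes off at (425,355) and (429,207). w2 shows the plate, with the post at (287,253), pin ~(383,262) and stud ~(308,318). I'll take detail crops and measure.

Run:
```python
from h import *
a=dict(np.load("w1.npz")); b=dict(np.load("w2.npz"))
crop(a,280,190,380,310,6,"w1c.png"); crop(b,210,175,430,335,3.6,"w2c.png")
P,u,v=cloud(a)
m=(u>295)&(u<358)&(v>205)&(v<295)
for lo,hi in [(.06,.072),(.1245,.14)]:
    k=m&(P[:,2]>lo)&(P[:,2]<hi); print(lo,k.sum(),P[k].min(0).round(4),P[k].max(0).round(4),np.median(P[k],0).round(4)); 
    if k.sum()>4:
        pts=P[k][:,:2].astype(np.float32); print(cv2.minAreaRect(pts*1000))
P,u,v=cloud(b)
# plate top
k=(u>215)&(u<420)&(v>180)&(v<325)&(abs(P[:,2]-.01)<.004); 
print("plate",cv2.minAreaRect((P[k][:,:2]*1000).astype(np.float32)))
k=(u>270)&(u<305)&(v>235)&(v<270)&(P[:,2]>.024); print("post",P[k].mean(0),P[k].min(0),P[k].max(0))
k=(u>295)&(u<325)&(v>290)&(v<330)&(P[:,2]>.03); print("stud",P[k].mean(0),P[k].min(0),P[k].max(0))
```

```text
0.06 2030 [ 0.4327 -0.0276  0.06  ] [0.4937 0.0297 0.0719] [ 0.4575 -0.0044  0.0664]
((463.2390441894531, 1.142648696899414), (51.8792839050293, 56.170894622802734), 82.2815933227539)
0.1245 471 [ 0.4557 -0.008   0.1247] [0.474  0.0107 0.1338] [0.4632 0.0017 0.1304]
((464.86431884765625, 1.3492975234985352), (17.983495712280273, 17.889558792114258), 86.77203369140625)
plate ((501.32696533203125, 282.4844055175781), (155.00469970703125, 210.15890502929688), 8.318218231201172)
post [0.49817533 0.25041899 0.03176054] [0.49202874 0.24439574 0.02907352] [0.50456717 0.25645252 0.03391257]
stud [0.56090591 0.28224792 0.04348678] [0.55895601 0.27950585 0.03130559] [0.56463074 0.28484301 0.05115117]
```

View pics/w1c.png

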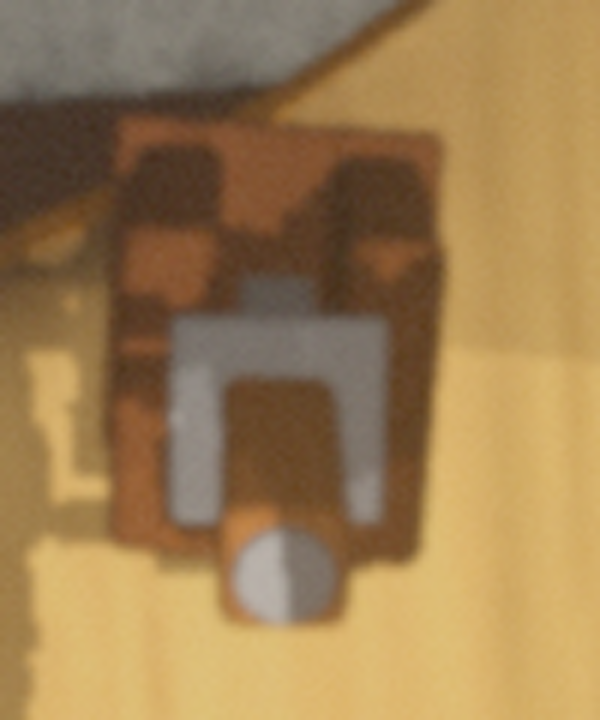

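View pics/w2c.png

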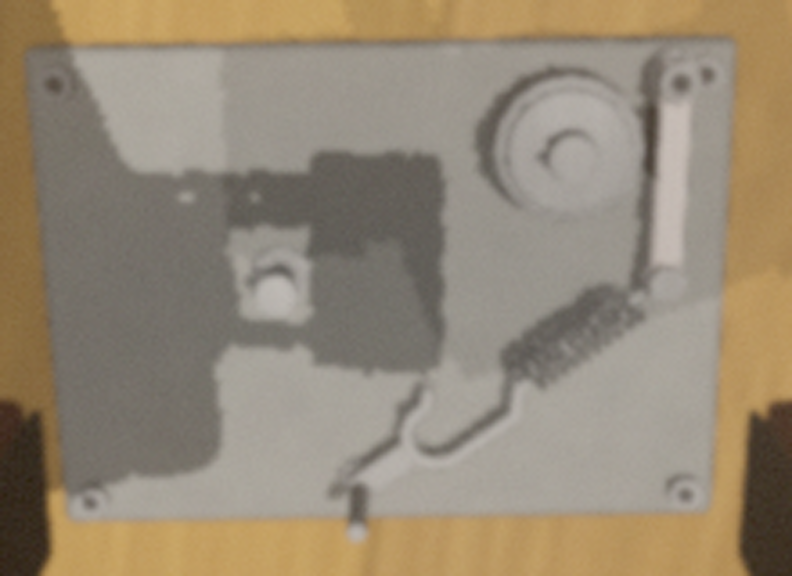

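Plate angle, post and plate centre agree to within about 0.3 mm, and the stud-to-slack-pin distance of 115 mm matches the description. Now I'll grasp the handle with the jaws along the puller's x.

Run:
```python
from h import *
b=dict(np.load("w2.npz"));P,u,v=cloud(b)
k=(u>295)&(u<325)&(v>290)&(v<330)
for lo in (.030,.045,.048): 
    kk=k&(P[:,2]>lo); print(lo,kk.sum(),P[kk].mean(0).round(4))
X=np.array([.4649,.0013]); q=downq(1.515)
move_ptp([*X,.22],q)
move_gripper(.05)
r=servo_line([*X,.076],q,rate=.1,contact_N=8); print("contact",r,current_position(),current_force())
if not r:
    move_gripper(0.0); print(current_finger_gap(),current_force())
    c=capture("wrist"); cv2.imwrite("pics/w3.png",c["image"]); np.savez("w3.npz",**c)
    servo_line([*X,.155],q,rate=.08); print(current_finger_gap(),current_force(),current_clock())
    for n in ("scene","wrist"):
        c=capture(n); cv2.imwrite(f"pics/{n}4.png",c["image"]); np.savez(f"{n}4.npz",**c)
        if n=="scene": crop(c,290,80,450,240,5,"s4c.png")
```

```text
0.03 64 [0.5609 0.2822 0.0435]
0.045 31 [0.5618 0.2824 0.0492]
0.048 27 [0.562  0.2823 0.0496]
contact False [0.46534496 0.00126484 0.07646483] [0.29403262 0.73733923 0.25960943]
0.017973390631482636 [0.4681417  0.40557587 1.47378787]
0.01785413885339886 [-0.76289629 -0.07312943 -0.73454064] 9.825
```

View pics/s4c.png

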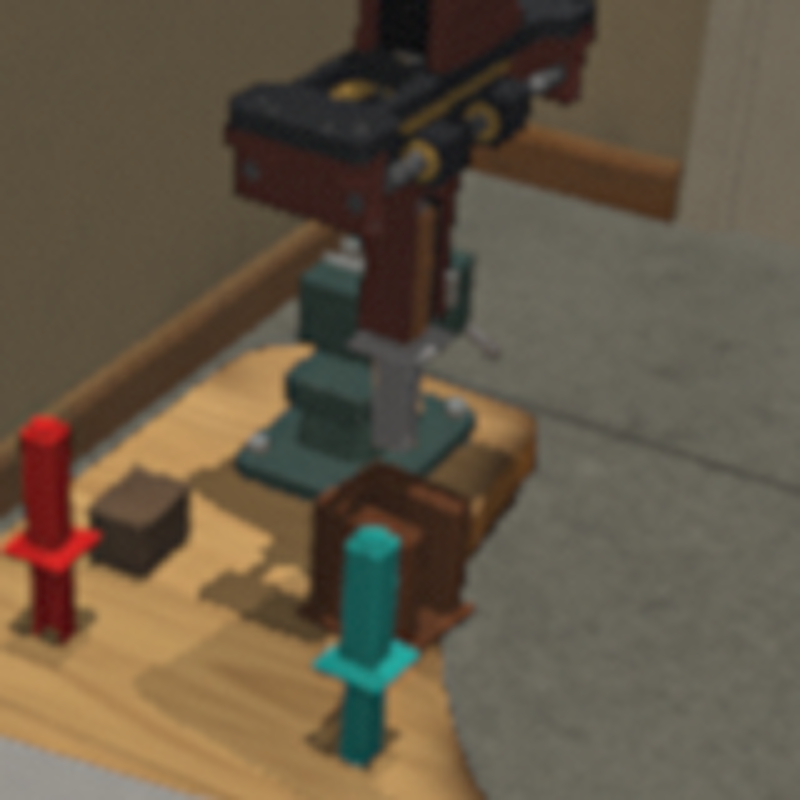

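View pics/wrist4.png

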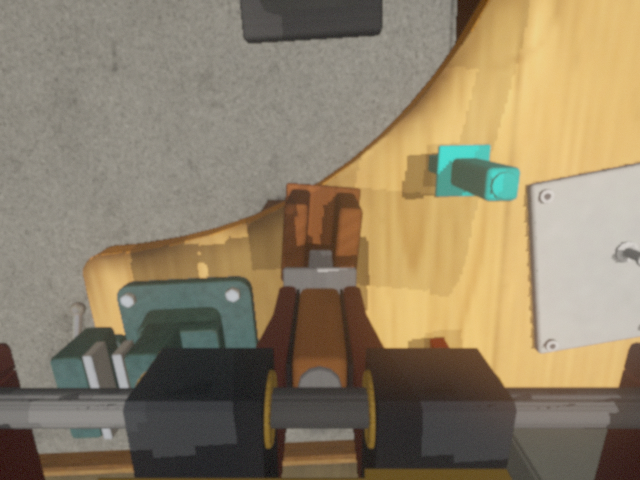

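The puller is out of the rack. The scene crop shows the solid web toward +y at crop (397,400), so the notch opens toward -y as described, and the wrist view shows it upright between the fingers. Next I'll measure how it sits in the hand.

Run:
```python
from h import *
R=Ro.from_quat(current_orientation()).as_matrix();p=np.array(current_position());print(p)
c=dict(np.load("wrist4.npz"));P,u,v=cloud(c);T=(P-p)@R
k=(u>280)&(u<362)&(v>262)&(v<292)
s=T[k]; cl=s[(s[:,2]>-.002)&(s[:,2]<.012)&(abs(s[:,0])<.02)]
print("collar",len(cl),cl.min(0).round(4),cl.max(0).round(4),np.median(cl,0).round(4))
k=(u>310)&(u<330)&(v>310)&(v<360); print("handle face y",np.percentile(T[k],[5,50,95],axis=0).round(4))
k=(u>305)&(u<335)&(v>374)&(v<384); print("top",np.median(T[k],0).round(4))
h=T[(abs(T[:,0])<.012)&(T[:,2]<-.02)&(T[:,2]>-.07)&(abs(T[:,1])<.03)]
for z in (-.03,-.04,-.05): 
    hh=h[abs(h[:,2]-z)<.004]; print(z,len(hh),hh.min(0).round(4) if len(hh) else "")
b=T[(abs(T[:,0])<.012)&(T[:,2]>.02)&(T[:,2]<.06)&(abs(T[:,1])<.03)]; print("blade",len(b), np.percentile(b,[2,50,98],axis=0).round(4) if len(b) else "")
```

```text
[0.46442876 0.00136049 0.15444452]
collar 1675 [-0.0182 -0.0167 -0.002 ] [ 0.0164 -0.0053  0.0097] [-0.0012 -0.0115  0.006 ]
handle face y [[-0.0039 -0.0087 -0.0516]
 [-0.0008 -0.0082 -0.0384]
 [ 0.0022 -0.0076 -0.0215]]
top [-0.0009 -0.0027 -0.0559]
-0.03 673 [-0.012  -0.0111 -0.034 ]
-0.04 844 [-0.0119 -0.0112 -0.044 ]
-0.05 1666 [-0.012  -0.0114 -0.054 ]
blade 407 [[-0.0066 -0.0087  0.0303]
 [-0.0007 -0.0082  0.0433]
 [ 0.0056 -0.0076  0.0588]]
```

```bash
cat >> h.py <<'E'
POST=np.array([.498,.2511]); YB=-1.426; BX=np.array([np.cos(YB),np.sin(YB)]); BY=np.array([-BX[1],BX[0]])
PIN=POST-.1085*BX; PINS=PIN-.008*BX; TIP=.0605; OFFY=.0005
def tcp(xy,tipz,th):
    yaw=th+np.pi; ty=np.array([np.sin(yaw),-np.cos(yaw)])
    a=np.asarray(xy)-OFFY*ty
    return [a[0],a[1],tipz+TIP], downq(yaw)
E
python3 - <<'E'
from h import *
stud=np.array([.5617,.283]); d=stud-PINS; print(np.linalg.norm(d)); th=np.arctan2(d[1],d[0]); d/=np.linalg.norm(d); print(th)
p=current_position(); servo_line([p[0],p[1],.25],rate=.2)
A=stud-.012*d
move_ptp(*tcp(A,.12,th)); servo_line(*tcp(A,.06,th),rate=.15)
for n in ("scene","wrist"):
    c=capture(n); cv2.imwrite(f"pics/{n}5.png",c["image"]); np.savez(f"{n}5.npz",**c)
    if n=="scene": crop(c,210,160,330,300,5,"s5c.png")
    else: crop(c,200,200,440,390,3.3,"w5c.png")
print(current_position(),tcp(A,.06,th)[0],current_force(),current_clock())
E
```

```text
0.11590604254632793
-0.8029139883945805
[0.55422806 0.29127567 0.12200153] [np.float64(0.553004947737165), np.float64(0.29128529215819027), 0.1205] [-0.43721153  0.535656   -1.21526499] 12.3833
```

View pics/s5c.png

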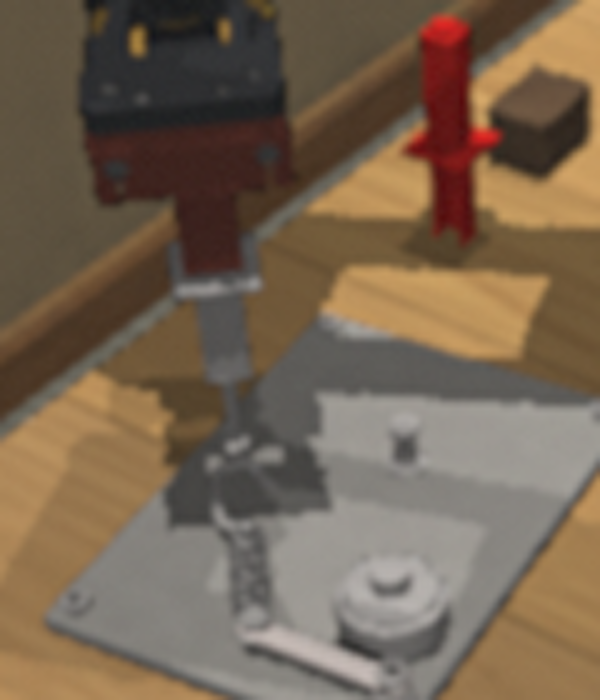

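View pics/w5c.png

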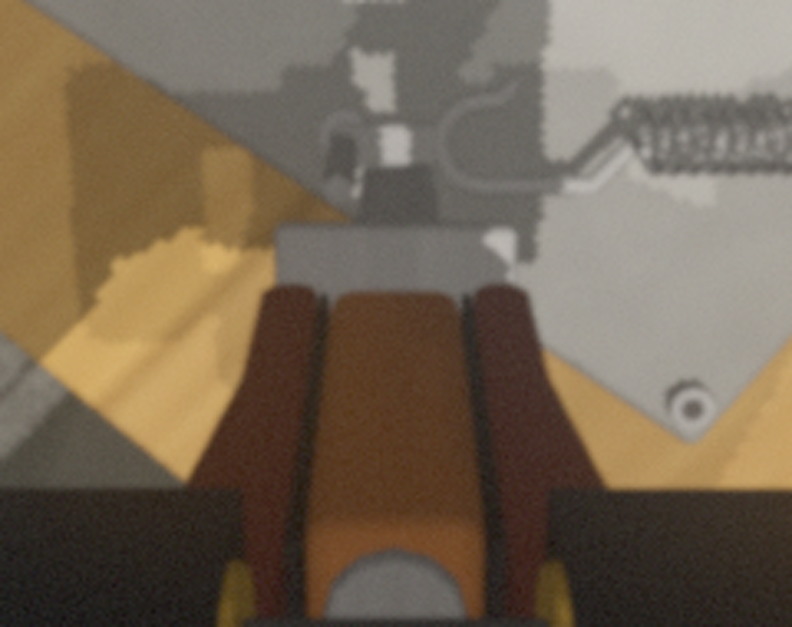

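The wrist crop shows the stud (dark, crop (342,165)) just left of the blade's lower end (397,195), on the notch side. The spring runs off to the right. I'll measure the stud in the tool frame from this picture.

Run:
```python
from h import *
R=Ro.from_quat(current_orientation()).as_matrix();p=np.array(current_position())
c=dict(np.load("wrist5.npz"));P,u,v=cloud(c);T=(P-p)@R
k=(u>292)&(u<310)&(v>230)&(v<268)&(P[:,2]>.028)&(P[:,2]<.054)
print("stud tool",k.sum(),T[k].min(0).round(4),T[k].max(0).round(4),T[k].mean(0).round(4)); print(P[k].mean(0).round(4))
t=k&(P[:,2]>.046);print("top",t.sum(),T[t].mean(0).round(4),T[t].min(0).round(4),T[t].max(0).round(4))
b=(abs(T[:,0])<.012)&(T[:,2]>.02)&(T[:,2]<.062)&(abs(T[:,1])<.03);print("blade",np.percentile(T[b],[1,50,99],axis=0).round(4))
# wire: hook arms
w=(P[:,2]>.017)&(P[:,2]<.0235)&(u>330)&(u<365)&(v>215)&(v<262); 
print(np.percentile(T[w],[1,50,99],axis=0).round(4))
print(current_torque())
```

```text
stud tool 151 [-0.015  -0.0039  0.0707] [-0.0091  0.0019  0.0936] [-0.012  -0.0019  0.0782]
[0.5614 0.2814 0.0438]
top 79 [-0.0121 -0.0011  0.0725] [-0.0148 -0.0035  0.0707] [-0.0096  0.0019  0.0759]
blade [[-0.0069 -0.0102  0.0302]
 [-0.0008 -0.0096  0.0433]
 [ 0.0056 -0.0089  0.0595]]
[[ 0.007  -0.0146  0.0988]
 [ 0.0156 -0.0007  0.1003]
 [ 0.0302  0.0098  0.1022]]
[ 0.13810107 -0.10797931 -0.00080168]
```

Lateral mismatch between blade and stud is about 0.2 mm, with 11.3 mm axial distance. I'll lower it and advance onto the stud.

Run:
```python
from h import *
stud=np.array([.5617,.283]); d=stud-PINS; th=np.arctan2(d[1],d[0]); d/=np.linalg.norm(d)
A=stud-.012*d
r=servo_line(*tcp(A,.027,th),rate=.08,contact_N=5); print("down",r,current_position(),current_force())
if not r:
    sleep(.2); f0=np.array(current_force())
    B=stud+.006*d
    r=servo_line(*tcp(B,.027,th),rate=.04,contact_N=4); sleep(.2); print("adv",r,current_position(),tcp(B,.027,th)[0],np.array(current_force())-f0)
for n in ("scene","wrist"):
    c=capture(n); np.savez(f"{n}6.npz",**c)
    if n=="scene": crop(c,210,160,330,300,5,"s6c.png")
    else: crop(c,200,170,440,390,3.3,"w6c.png")
print(current_clock())
```

```text
down False [0.55276367 0.2912319  0.0870684 ] [ 0.4101189   0.64938583 -0.9172203 ]
adv False [0.56529837 0.2784255  0.08745998] [np.float64(0.5655079887031867), np.float64(0.27833639388065395), 0.0875] [-0.4653246   0.47145184  0.70566889]
14.0417
```

View pics/s6c.png

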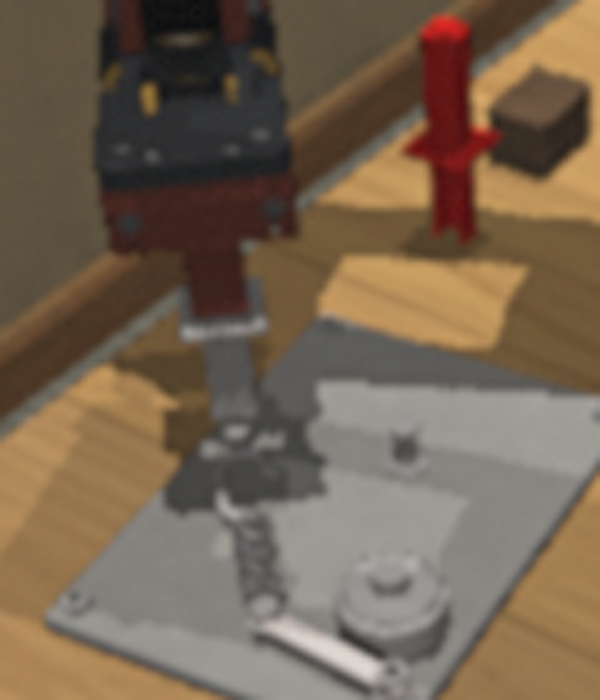

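View pics/w6c.png

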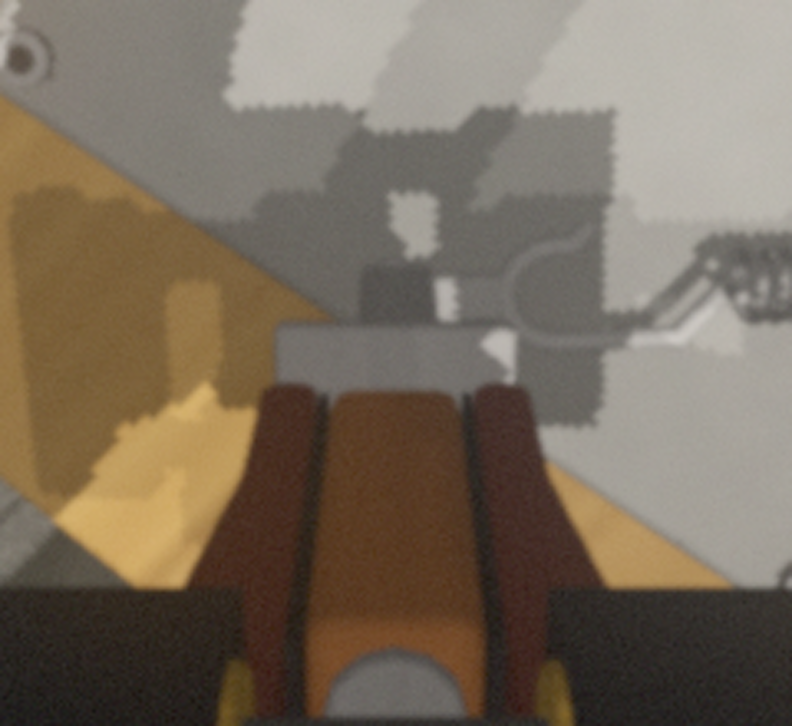

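The stud has disappeared into the notch, and the lever has started to follow: the pin moved from (250,625) to (265,605) in the crop. Now I'll stretch, checking the force against the spring law.

Run:
```python
from h import *
sleep(.1)
def go(phi,s,rate=.06,z=.027):
    th=YB+phi; xy=PIN+(.115+s)*np.array([np.cos(th),np.sin(th)])
    servo_line(*tcp(xy,z,th),rate=rate)
    f=np.array(current_force()); d=np.array([np.cos(th),np.sin(th)])
    print(phi,s,"F along",(-f[:2]@d).round(2),"lat",(f[:2]@[-d[1],d[0]]).round(2),"z",f[2].round(2),"exp",round(.8+120*s,2), "err",(np.array(current_position())-tcp(xy,z,th)[0]).round(4))
for phi,s in [(.62,.008),(.55,.022),(.45,.036),(.36,.044)]: go(phi,s)
sleep(.3)
f=current_force();print(f,current_finger_gap())
for n in ("scene","wrist"):
    c=capture(n); np.savez(f"{n}7.npz",**c)
    if n=="scene": crop(c,210,160,330,300,5,"s7c.png")
    else: crop(c,200,170,480,390,2.8,"w7c.png")
print(current_clock())
```

```text
0.62 0.008 F along 2.32 lat -1.2 z -1.28 exp 1.76 err [-0.0002 -0.0005 -0.0001]
0.55 0.022 F along 4.02 lat -0.4 z -1.16 exp 3.44 err [-0.0002 -0.0003 -0.0001]
0.45 0.036 F along 5.85 lat -0.01 z -1.35 exp 5.12 err [-0.0002  0.0003 -0.    ]
0.36 0.044 F along 5.77 lat 0.8 z -1.99 exp 6.08 err [-0.0003  0.0007  0.    ]
[-2.20914004  5.2448305  -1.91309331] 0.01766322287407143
16.1667
```

View pics/s7c.png

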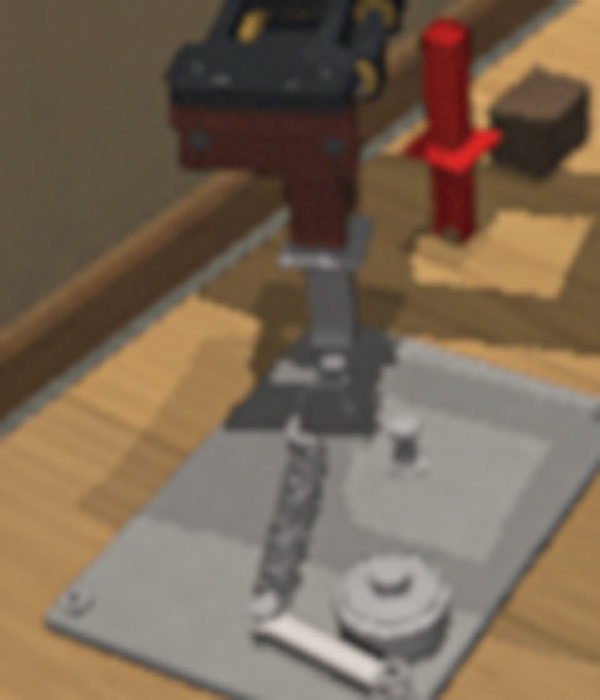

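View pics/w7c.png

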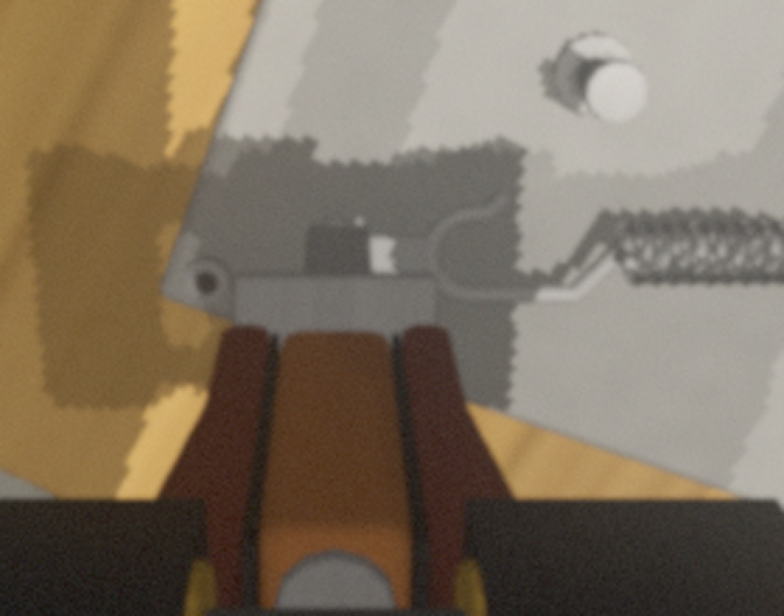

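Run:
```python
from h import *
c=dict(np.load("wrist7.npz"))
def loc(cx,cy,z):
    X=world(c,200+cx/2.8,170+cy/2.8,z); r=X[:2]-PIN; return X.round(4), (1000*np.array([r@BX,r@BY])).round(1), round(1000*np.hypot(*r),1)
print("tip",loc(503,200,.02)); print("post head",loc(614,92,.032)); print("hook outer",loc(432,254,.02)); print("post foot", loc(598,70,.012))
P,u,v=cloud(c); k=(u>395)&(u<435)&(v>180)&(v<216)&(P[:,2]>.027); r=P[k].mean(0)[:2]-PIN; print(k.sum(),r@BX,r@BY, P[k].mean(0))
```

```text
tip (array([0.5312, 0.2456, 0.02  ]), array([118.8,  32.1]), np.float64(123.0))
post head (array([0.4989, 0.2497, 0.032 ]), array([110. ,   0.7]), np.float64(110.0))
hook outer (array([0.5495, 0.2384, 0.02  ]), array([128.5,  49.1]), np.float64(137.6))
post foot (array([0.4975, 0.2505, 0.012 ]), array([109.1,  -0.6]), np.float64(109.1))
408 0.10999338763700867 0.00041479798704169665 [0.49862594 0.24968209 0.03194351]
```

Measured in one frame, the hook tip lies 123 mm from the pin and the post at 110 mm (surface at 114), so there is about 9 mm of margin. Swing in and check before easing back.

```bash
cat >> h.py <<'E'
def go(phi,s,rate=.06,z=.027):
    th=YB+phi; xy=PIN+(.115+s)*np.array([np.cos(th),np.sin(th)])
    servo_line(*tcp(xy,z,th),rate=rate)
    f=np.array(current_force()); d=np.array([np.cos(th),np.sin(th)])
    print(phi,s,"F along",(-f[:2]@d).round(2),"lat",(f[:2]@[-d[1],d[0]]).round(2),"z",f[2].round(2),"exp",round(.8+120*s,2), "err",(np.array(current_position())-tcp(xy,z,th)[0]).round(4))
E
python3 - <<'E'
from h import *
for phi in (.24,.12,.05,-.005): go(phi,.045)
sleep(.2)
for n in ("scene","wrist"):
    c=capture(n); np.savez(f"{n}8.npz",**c)
    if n=="scene": crop(c,210,160,330,300,5,"s8c.png")
    else: crop(c,200,170,480,390,2.8,"w8c.png")
print(current_force(),current_clock())
E
```

```text
0.24 0.045 F along 6.44 lat 0.25 z -1.13 exp 6.2 err [0.0001 0.001  0.0002]
0.12 0.045 F along 4.87 lat 1.68 z -2.12 exp 6.2 err [0.0005 0.0011 0.0003]
0.05 0.045 F along 6.49 lat -1.35 z -3.35 exp 6.2 err [0.0007 0.0011 0.0004]
-0.005 0.045 F along 6.73 lat -0.09 z -2.84 exp 6.2 err [0.001  0.0011 0.0004]
[ 0.21189944  5.52472807 -2.42493898] 18.0333
```

View pics/w8c.png

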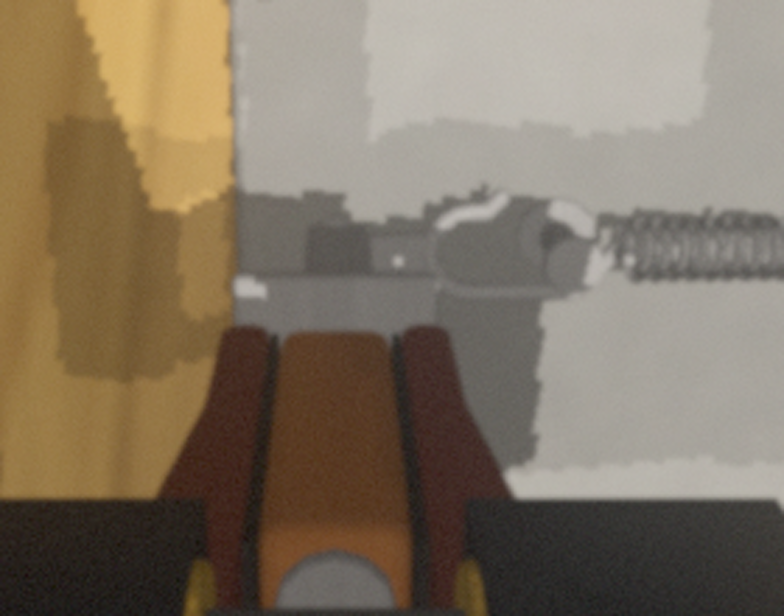

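View pics/s8c.png

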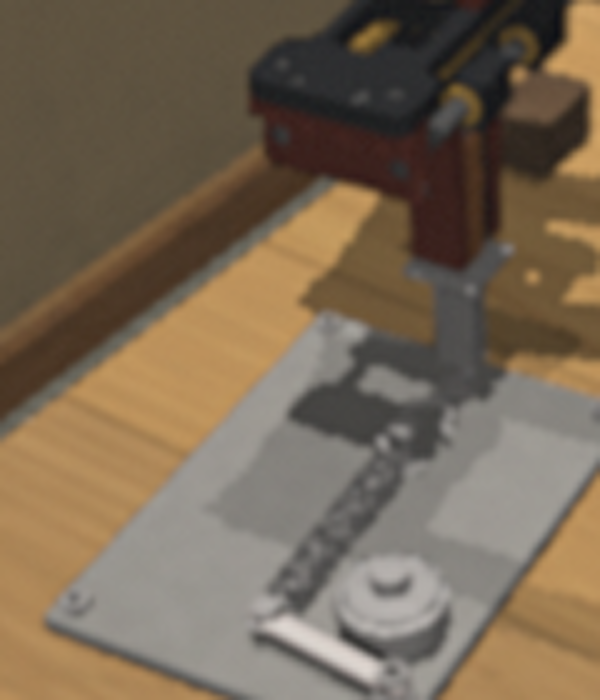

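The hook straddles the post: the tip at crop (505,200) is left of the post at (565,250), and the wires lie on both sides. Easing back.

Run:
```python
from h import *
for s in (.036,.028,.022,.0175): go(-.003,s,rate=.03)
sleep(.3); print(current_force())
for n in ("scene","wrist"):
    c=capture(n); np.savez(f"{n}9.npz",**c)
    if n=="scene": crop(c,210,160,330,300,5,"s9c.png")
    else: crop(c,200,170,480,390,2.8,"w9c.png")
print(current_clock())
```

```text
-0.003 0.036 F along 4.79 lat -0.62 z -2.65 exp 5.12 err [0.0014 0.0011 0.0004]
-0.003 0.028 F along 4.06 lat 0.0 z -1.43 exp 4.16 err [0.0002 0.0002 0.0001]
-0.003 0.022 F along 3.64 lat -0.31 z -1.28 exp 3.44 err [0.     0.0001 0.    ]
-0.003 0.0175 F along 0.49 lat 0.27 z -0.9 exp 2.9 err [-0.     -0.0005 -0.0001]
[ 1.29056485 -0.48227446 -0.85648786]
19.95
```

View pics/w9c.png

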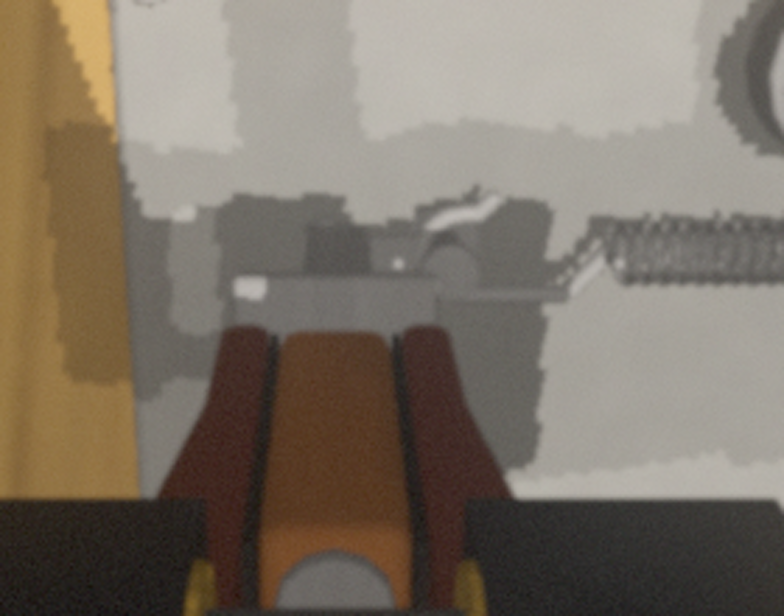

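View pics/s9c.png

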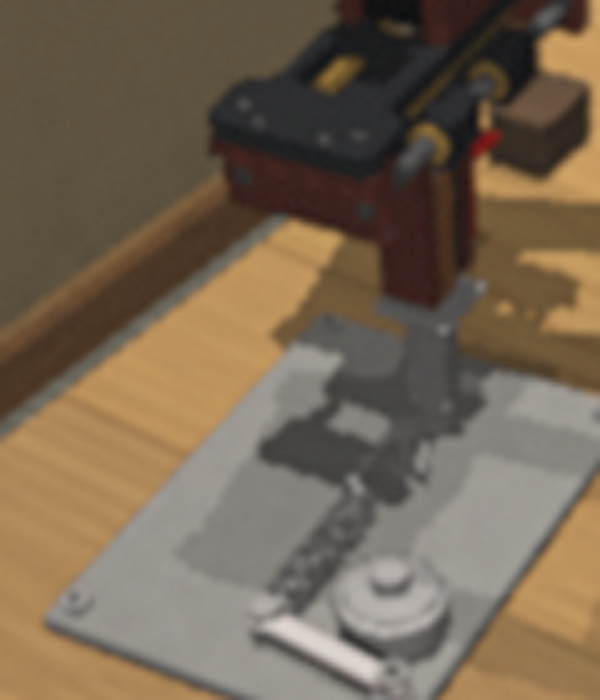

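The post head (crop 450,262) sits in the bight of the hook and the tool force has dropped to nothing, so it is hooked. Lift the blade straight off the stud.

Run:
```python
from h import *
go(-.003,.0168,rate=.03)
go(-.003,.0168,rate=.05,z=.058)
go(-.003,.0168,rate=.15,z=.17)
p=current_position(); servo_line([p[0],p[1],.25],rate=.2); sleep(.2)
for n in ("scene","wrist"):
    c=capture(n); np.savez(f"{n}10.npz",**c)
    if n=="scene": crop(c,210,160,330,300,5,"s10c.png")
    else: cv2.imwrite("pics/w10.png",c["image"])
R=Ro.from_quat(current_orientation()).as_matrix();p=np.array(current_position())
P,u,v=cloud(c);T=(P-p)@R
b=(abs(T[:,0])<.012)&(T[:,2]>.02)&(T[:,2]<.062)&(abs(T[:,1])<.03);print("blade",np.percentile(T[b],[1,50,99],axis=0).round(4))
for z in (.02,.03,.04,.05):
    k=b&(abs(T[:,2]-z-.005)<.005); print(z,k.sum(),np.percentile(T[k],[2,50,98],axis=0).round(4)[:,:2].tolist())
k=(abs(T[:,0])<.005)&(T[:,2]>-.05)&(T[:,2]<-.02)&(abs(T[:,1])<.03);print("handle",np.median(T[k],0))
k=(abs(T[:,0])<.02)&(T[:,2]>.0)&(T[:,2]<.012)&(abs(T[:,1])<.03);print("collar",np.percentile(T[k],[1,50,99],axis=0).round(4))
print(current_clock(),current_finger_gap())
```

```text
-0.003 0.0168 F along 0.19 lat 0.45 z -0.83 exp 2.82 err [-0.  0. -0.]
-0.003 0.0168 F along 0.58 lat -0.34 z -2.27 exp 2.82 err [-0.0001 -0.      0.    ]
-0.003 0.0168 F along -0.57 lat -0.17 z -1.85 exp 2.82 err [-0.0007 -0.0003 -0.001 ]
blade [[-0.0069 -0.0091  0.0302]
 [-0.0008 -0.0085  0.0432]
 [ 0.0056 -0.0079  0.0599]]
0.02 2 [[-0.0008, -0.009], [-0.0003, -0.009], [0.0002, -0.0089]]
0.03 153 [[-0.0067, -0.009], [-0.0008, -0.0085], [0.0056, -0.0081]]
0.04 135 [[-0.0069, -0.0091], [-0.0008, -0.0085], [0.0054, -0.008]]
0.05 114 [[-0.0066, -0.0089], [-0.0008, -0.0085], [0.0055, -0.0081]]
handle [ 3.42909579e-05 -8.50077471e-03 -3.71822123e-02]
collar [[-0.0176 -0.0167  0.0003]
 [-0.0014 -0.012   0.0063]
 [ 0.0154 -0.006   0.0085]]
22.4167 0.017581088896592028
```

View pics/w10.png

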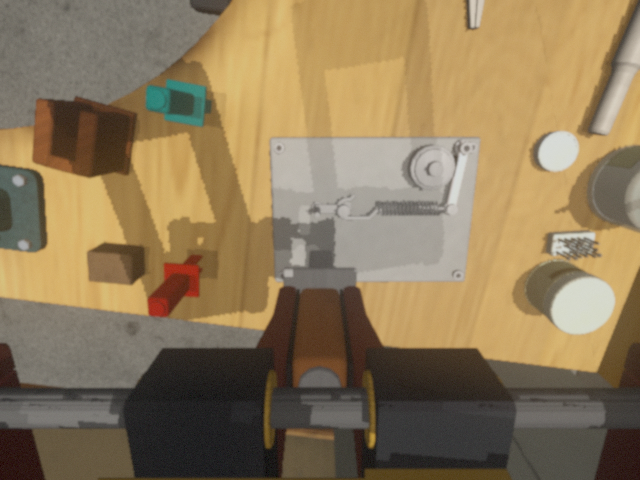

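View pics/s10c.png

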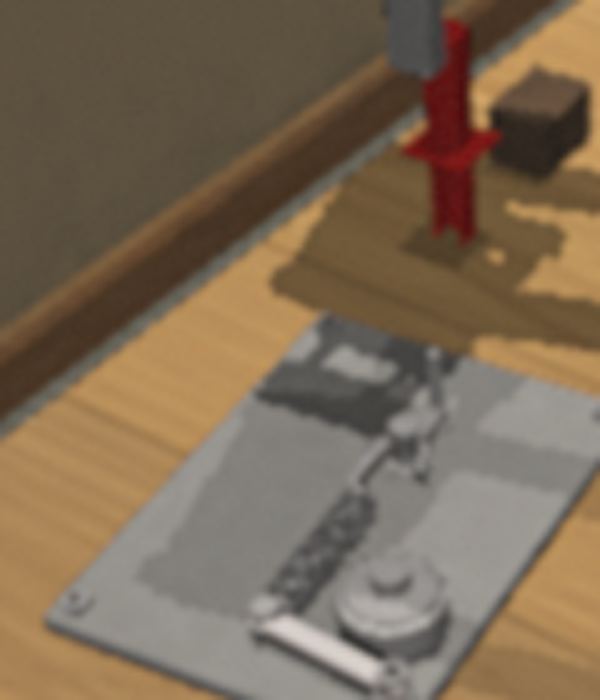

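The spring stays hooked and the lever is home against the drum: the hook is round the post at (343,207) in the wrist view. The puller hasn't shifted in the hand. Now back to the rack at the grasp pose.

Run:
```python
from h import *
X=np.array([.4651,.0013]); q=downq(1.515)
move_ptp([*X,.25],q); servo_line([*X,.155],q,rate=.15); sleep(.2)
r=servo_line([*X,.095],q,rate=.06,contact_N=6); print(r,current_position(),current_force())
if not r:
    r=servo_line([*X,.0735],q,rate=.03,contact_N=4); print("seat",r,current_position(),current_force())
c=capture("wrist"); cv2.imwrite("pics/w11.png",c["image"]); c=capture("scene"); crop(c,290,80,450,240,5,"s11c.png")
print(current_clock())
```

```text
False [0.46545354 0.00126189 0.09529044] [ 0.04992679 -0.3648369  -0.87944249]
seat True [0.46490413 0.0013391  0.07584839] [1.07415754 0.28006936 4.38623109]
26.1833
```

View pics/w11.png

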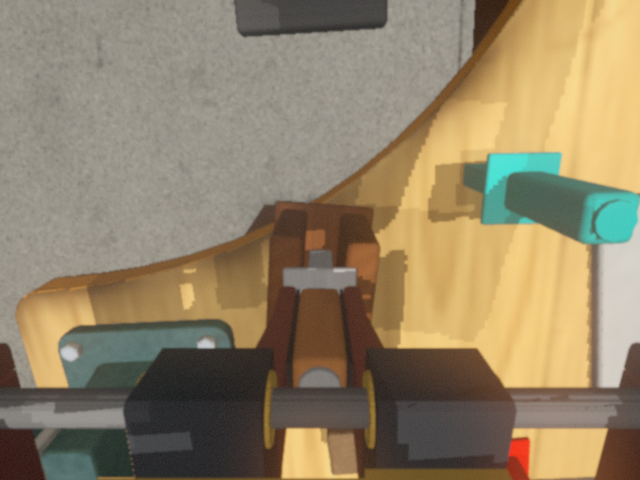

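View pics/s11c.png

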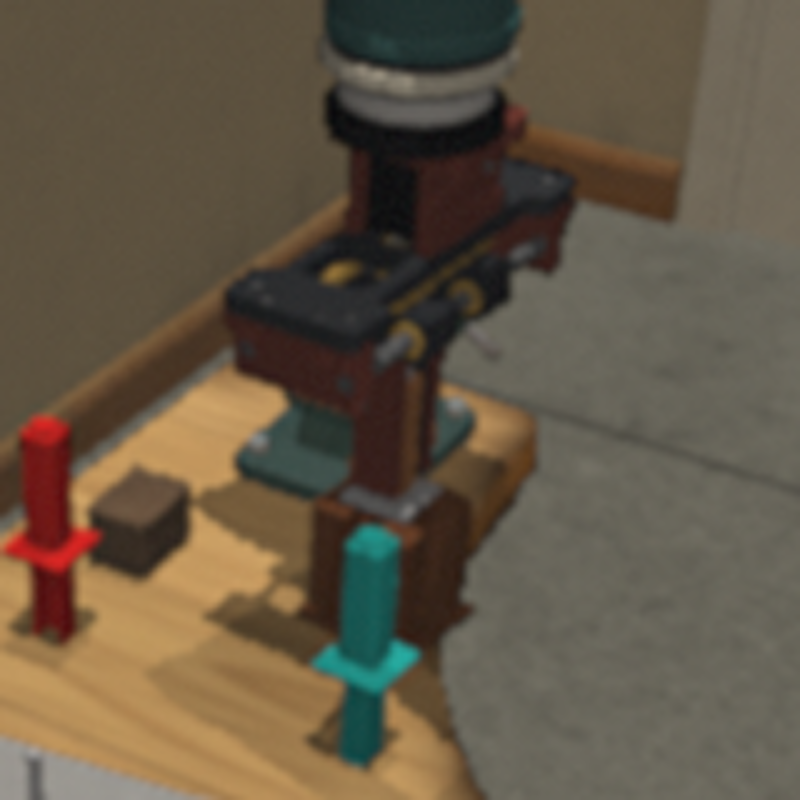

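The collar sits on the cheeks at (320,278), with seat contact at the same height as found. Release, back off and check everything.

Run:
```python
from h import *
move_gripper(.05); sleep(.2)
p=current_position(); q=downq(1.515)
servo_line([p[0],p[1],.24],q,rate=.12)
move_ptp([.42,0.0,.26],downq(1.5)); sleep(.2)
c=capture("wrist"); crop(c,280,190,380,310,5,"w12c.png")
P,u,v=cloud(c)
m=(u>295)&(u<358)&(v>205)&(v<300)
k=m&(P[:,2]>.1245)&(P[:,2]<.14); print(k.sum(),P[k].mean(0),cv2.minAreaRect((P[k][:,:2]*1000).astype(np.float32)))
move_ptp([.44,.28,.26],downq(1.7)); sleep(.2)
c=capture("wrist"); crop(c,150,120,460,335,2.5,"w13c.png"); np.savez("w13.npz",**c)
P,u,v=cloud(c)
k=(P[:,2]>.036)&(P[:,2]<.056)&(np.hypot(*(P[:,:2]-(POST+.0265*BX)).T)<.02); r=P[k].mean(0)[:2]-PIN; print("stud",k.sum(),r@BX,r@BY)
k=(P[:,2]>.0285)&(P[:,2]<.034)&(np.hypot(*(P[:,:2]-POST).T)<.009); r=P[k].mean(0)[:2]-PIN; print("post",k.sum(),r@BX,r@BY)
c=capture("scene"); cv2.imwrite("pics/s13.png",c["image"])
print(current_clock())
```

```text
478 [4.63756231e-01 4.62218437e-04 1.30170802e-01] ((464.8133544921875, 0.347259521484375), (17.90009117126465, 17.647415161132812), 86.60492706298828)
stud 53 0.13505032210643333 -0.000795551835991712
post 113 0.10919399496913751 4.963327145815217e-05
30.525
```

View pics/w12c.png

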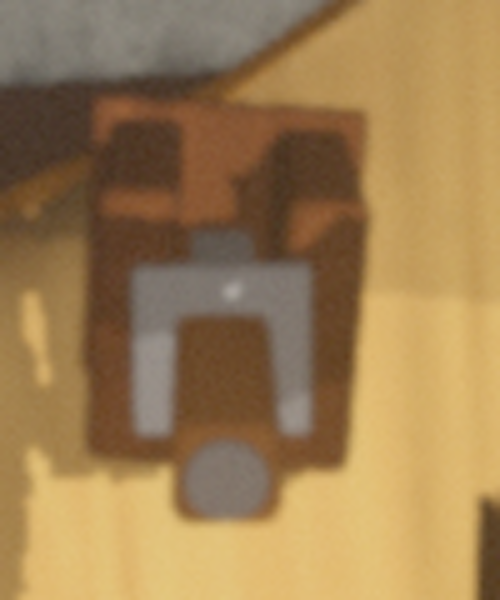

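View pics/w13c.png

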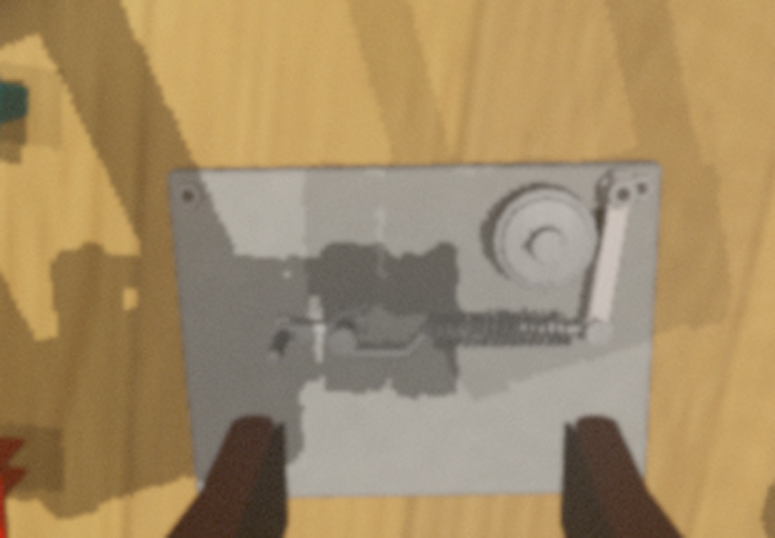

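View pics/s13.png

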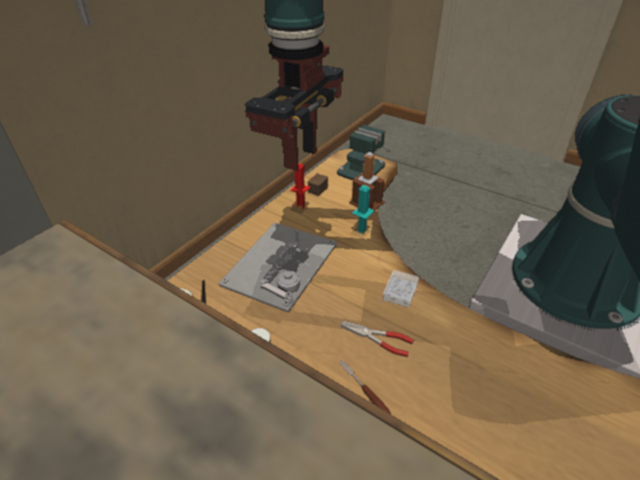

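The stud lies 25.9 mm beyond the post (expected about 26.5), the lever pad is on the drum, and the puller hangs within 1 mm of where it was. The other objects haven't moved. Handing in.

```bash
python3 -c "
from bench import *
close_job(); print(current_clock())"
```

```text
the job is handed in; nothing more can be done
the job is handed in; nothing more can be done
```

The spring is hooked round the anchor post, the lever is home against the drum, and the puller hangs upright in its rack. I handed the job in at about 30.5 s on the robot's clock; it gave no verdict.

I took the wooden-handled puller from the rack and put its notch on the pull stud. Then I stretched the spring to about 41–45 mm, where the pull was about 6 N (the spring law gives 6.1 N). I swung the hook round the post and eased it back until the force on the tool was gone.

What the last checks showed:
- **Hook:** the stud measured 25.9 mm beyond the post. That puts the hook centre about 4 mm from the post's axis, with about 19–20 mm of stretch.
- **Lever:** it looked home against the drum in the pictures. I did not measure its angle.
- **Puller:** it was within about 1 mm of where it hung at the start, with its top at 130 mm and its turn unchanged.
- **Other objects:** the charcoal block, the pliers and both look-alike pullers looked unmoved. I did not check the tin separately, and the arm never went near it.

One disagreement: the scene camera placed the post about 5–6 mm from where the wrist camera did. I used the wrist camera, which matched the plate's known dimensions.

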